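# Lay the small wine bottle down and chock it on a trolley that stands on a sloping deck

### The arm

A 7-joint arm with a two-finger parallel gripper is mounted at the origin on the work surface. World frame = base frame: x ahead of the robot, y to its left, z up, the work surface at z = 0. Lengths are in m, angles in degrees, forces in N, time in s.
With the tool pointing down it reaches from about 0.4 to 0.85 m from the base axis. Payload 4.4 kg.
Tool frame: the origin (TCP) lies on the centre line of the jaws, within the pads' length; the fingertips stand 17 mm ahead of it and the grasp point (between the pads) lies 2 mm behind it; z points along the fingers, y is the line along which they close (so a half turn about z gives the same grasp; the last joint's range is limited). The gripper opens to 94 mm and grips with 3 to 60 N. Pads are 16 mm wide; open, the fingers measure 119 mm over their backs; the gripper's body (75 mm by 177 mm) begins 78 mm behind the grasp point.
Start: joints at [-72.468, 36.005, 2.206, 86.941, -1.547, 57.084, -1.146], TCP at [0.236, 0.606, 0.222] pointing down, gripper open.
Joint ranges: [-175.42, 175.42], [-21.48, 121.26], [-71.46, 75.88], [10.55, 141.38], [-63.04, 243.04], [13.31, 113.54], [-168.57, 168.57]. Speed limits (degrees/s): [147.25, 147.25, 180, 180, 180, 180, 180].

### API

Orientations are given as a 3x3 rotation matrix whose columns are the frame's x, y, z axes.
In Python, from rig import arm gives the robot as it stands.
- The arm moves only by the tool play_rows, never from a script. Its argument "targets" is a list of rows, each a list of 3 entries, a list of its own where there are three numbers: the shift along the tool's x, y, z in mm, then the turn, a rotation vector about the tool's x, y, z in degrees, then the opening, from 0 (shut) to 1 (fully open). A call has 1 to 20 rows; each row is the pose to reach, as a shift and turn from the pose commanded when the call began, along the tool's axes at that moment; what a row does not reach only later rows make up. A row lasts 1/12 s, in which the tool goes at most 41.7 mm and 7.16 degrees, less where a joint would pass 70% of its speed; a pose out of reach is approached as far as the arm can. A call with a gripper value outside its range is refused whole. The fingers move at their own pace and stop on an object; the grip force is fixed at half the most. Time passes only in rows, so rows that repeat a pose let the fingers close. It gives the time, the measured TCP pose, the force, the opening and the grip force at its end, in the units of the state.
- arm.read_state(): the state, without advancing time (a new reading comes with each control period).
- arm.camera(name): name is "scene" or "side" or "wrist"; returns a dict with "img" (384x512x3 uint8, blue, green, red), "z_map" (384x512 float32, m along the optical axis (not along the pixel's ray), 0 where there is no reading), "K" (3x3 intrinsics, pixels), "position" and "attitude" of the camera in the world; the wrist camera has in their place "tool_from_camera" (4x4, takes a point from camera to tool coordinates, whose origin is the TCP and whose axes are the flange's). Camera axes: x right, y down, z forward; pixel columns grow to the right and rows downward; lengths in m; the calibration is good to about 2 mm. A picture is of the moment at which its call begins: read the wrist's pose just before it.
- arm.close_job(): hands the job in; it is judged then, once.
The state is a dict: "t": time; "joints": joint angles; "dq": joint speeds; "joint_torque": joint torques, N m; "position": TCP position; "eef_rot": TCP orientation; "ft_force": force on the tool from outside, world axes, zero at the start; "wrist_torque": the same for the moment, N m; "gripper_width": finger opening in m; "finger_force": force on a finger pad.
Only numpy, scipy, OpenCV 4.12 (cv2) and the standard library are available. Lean on these libraries where they do the work, as an engineer would, in place of code of your own. Each camera call takes 0.05 s, during which the arm holds its last target. There are 200 camera calls.

### The job

The deck falls away to the robot's right, so a bottle laid on the trolley would roll off. Stand the wooden chock on the cork mat under the glass shelf with its ramp facing uphill, then take the small wine bottle from its pouring cradle and lay it on the mat just uphill of the chock, body in under the glass and neck sticking out towards the robot; ease it gently against the ramp until you feel it press, and only then let go, so that it stays put. Leave the shaker, the dispenser, the ice mould and the coasters where they are.

Things in the scene. Friction and masses are not known exactly. Their poses are not given: they have to be found in the camera images.
- trolley: Narrow olive trolley, fixed. Origin: on the top sheet's surface; x away from the robot, y to its left, z square to the sheet. Sheet 420 x 780 mm (x -220 to +200), with a 14 mm lip in front and at the ends; with the deck it falls 2 degrees to -y, the robot's right. Four posts carry a glass shelf over its far part. Rail along the back at x 190 mm, 45 mm up.
- glass_edge (a point): Middle of the lower front edge of the clear glass shelf, 250 mm above the trolley sheet. From here the shelf runs 180 mm away from the robot (trolley +x), 375 mm to each side, 8 mm thick. A gripper pointing straight down cannot work under it; one leaning about 36 degrees (fingers forward and down, wrist towards the robot) can.
- mat: Cork mat, fixed on the trolley sheet, 180 (x) x 160 (y) x 4 mm thick. Origin: centre of its underside; axes parallel to the trolley's, +y is uphill, -y downhill. The front edge of the glass shelf runs over the mat's x = -50 mm.
- bottle_mid (a point): Small full wine bottle, green glass, 0.31 to 0.53 kg; point on its axis half-way along, 98 mm from the foot; z runs along the axis to the neck. Body a true round 56 mm across for 118 mm from the foot, then shoulder and 29 mm neck, 196 mm in all. It rolls freely. Starts in the cradle, inclined 30 degrees, neck up and towards the robot. Lying on the mat its axis is 32 mm above the mat's underside.
- bottle_foot (a point): Centre of the bottle's flat foot, on its axis. The bottle balances about 75 mm from here.
- cradle: Pouring cradle, fixed: dark wooden base 170 x 76 x 14 mm with two steel vees, one under the bottle's body 16 mm from its foot, one under the neck 166 mm from the foot; between them the bottle's sides are free. Open upwards: the bottle lifts straight out. Origin on the sheet, 10 mm neckwards of the foot; -x points along the bottle to its neck.
- chock_grip (a point): Wooden chock, loose, about 60 g, rubber underneath: an upright heel with a low ramp on its +y side; z up. Heel 18 mm thick (y), 40 mm wide (x), 48 mm high; this point is in the middle of its thickness and width, 36 mm above the underside. Hold the heel by its two faces, closing along y. Starts with the ramp facing uphill (trolley +y), turned up to 29 degrees.
- chock_tip (a point): Middle of the lower end of the chock's ramp, 30 mm in +y from chock_grip and 2 mm above the underside. The ramp, 40 mm wide, rises from here at 28 degrees to 13 mm at the heel. When the bottle lies on the mat against the ramp, its axis is 40 mm in +y from chock_grip, 10 mm beyond this tip.
- shaker: Steel cocktail shaker, standing, 82 mm across, 192 mm high. Origin under its foot. Leave alone.
- dispenser: Clear plastic push dispenser bottle, standing, 60 mm across, 175 mm high. Origin under its foot. Leave alone.
- mould: Orange silicone ice ball mould, 74 mm across, 73 mm high, on the front part of the sheet. Origin under it. Leave alone.
- coasters: Pair of round wooden coasters, 100 mm across, 19 mm high, on the glass shelf. Origin under them. Leave alone.
There are look-alikes about, which are no part of the job. There is more than one size of the part that bears chock_grip; the job needs the smaller.

How it is judged (in metres and radians):
On the way, in this order (a step that is already met when the one before it is completed fails the run):
1. the chock stands on the cork mat, let go (x of chock_grip in the frame of mat between -0.09 and 0.09 m and y of chock_grip in the frame of mat between -0.08 and 0.08 m and z of chock_grip in the frame of mat between 0.035 and 0.045 m and angle between chock_grip's own z axis and vertical below 0.12 rad and contact force between the fingers and chock below 0.05 N and linear speed of chock below 0.02 m/s), for 0.2 s.
2. the bottle, still held, lies on the mat with its body under the glass and presses on the chock (x of bottle_mid in the frame of mat between -0.065 and 0.01 m and y of bottle_mid in the frame of mat between -0.075 and 0.075 m and z of bottle_mid in the frame of mat between 0.028 and 0.038 m and x of bottle_foot in the frame of mat above 0.025 m and angle between the z axis of bottle_mid and the x axis of mat, either way round below 0.21 rad and contact force between the fingers and bottle above 0.5 N and contact force between bottle and chock above 1 N), for 0.2 s.
At the end, for the whole second after the job is handed in: The bottle lies level on the mat, let go and at rest: its middle 65 mm before to 10 mm past the mat's middle, foot away from the robot, within 12 degrees of the mat's x axis; the chock stands upright on the mat and the bottle rests against its ramp (all of step 1 and x of bottle_mid in the frame of mat between -0.065 and 0.01 m and y of bottle_mid in the frame of mat between -0.075 and 0.075 m and z of bottle_mid in the frame of mat between 0.028 and 0.038 m and x of bottle_foot in the frame of mat above 0.025 m and angle between the z axis of bottle_mid and the x axis of mat, either way round below 0.21 rad and y of bottle_mid in the frame of chock_grip between 0.035 and 0.046 m and contact force between bottle and chock above 0.01 N and linear speed of bottle below 0.01 m/s and angular speed of bottle below 0.2 rad/s); the robot touches nothing.
It fails at once if the shaker, dispenser, ice mould or coasters are shifted by more than 20 mm (distance of any of shaker, dispenser, mould, coasters from where it was at the start of the episode above 0.02 m).
It fails at once if the bottle, out of its cradle, rolls or drops freely (over 0.12 m/s with no finger on it) (distance of bottle_mid from where it was at the start of the episode above 0.04 m and contact force between the fingers and bottle below 0.01 N and linear speed of bottle above 0.12 m/s).
It fails at once if the bottle is jammed on the chock with over 22 N (contact force between bottle and chock above 22 N).
It also fails if it takes over 64 s, if anything falls off the work surface, if the arm or the gripper's body presses on something with over 40 N, if the wrist force passes 120 N, or if a joint passes its speed limit or range.

## Working session

There is one attempt and no reset: what is moved stays moved. The work goes in short steps, Python scripts to look and compute and a tool call to move; the robot and the scene stay as the last step left them, time stands still between calls to the robot, and variables do not carry over. Pictures are saved under pics/ and viewed, at most 10 in all, crops included, and the job is handed in when it is done.

Besides the shell and the picture viewer there is one more tool, called as name(argument=value, ...), one argument or row to a line, values as JSON. play_rows: Moves the arm, as the interface text tells. Its arguments: {"type":"object","properties":{"targets":{"type":"array","items":{"type":"array"}}},"required":["targets"]}

```bash
ls; mkdir -p pics
cat > h.py <<'E'
import numpy as np, cv2
from rig import arm
def grab(n):
    s=arm.read_state(); c=arm.camera(n)
    if n=="wrist":
        T=np.eye(4);T[:3,:3]=np.array(s["eef_rot"]);T[:3,3]=s["position"]
        M=T@np.array(c["tool_from_camera"])
    else:
        M=np.eye(4);M[:3,:3]=np.array(c["attitude"]);M[:3,3]=c["position"]
    c["M"]=M; return c
def cloud(c):
    z=c["z_map"];K=c["K"];v,u=np.mgrid[:z.shape[0],:z.shape[1]]
    p=np.stack([(u-K[0,2])/K[0,0]*z,(v-K[1,2])/K[1,1]*z,z],-1)
    return p@c["M"][:3,:3].T+c["M"][:3,3]
def save(c,n,crop=None):
    np.savez("pics/"+n+".npz",**{k:np.array(v) for k,v in c.items()})
    cv2.imwrite("pics/"+n+".png",c["img"])
def load(n): 
    d=np.load("pics/"+n+".npz"); return {k:d[k] for k in d}
E
python3 - <<'E'
from h import *
for n in ("scene","side","wrist"):
    c=grab(n); save(c,n+"0"); print(n,np.round(c["M"],3).tolist(),c["K"][0,0],c["K"][:2,2])
a=np.hstack([cv2.imread("pics/scene0.png"),cv2.imread("pics/side0.png")])
s=arm.read_state(); print(s)
E
```

```text
pics
scene [[-0.2, 0.931, -0.305, 0.919], [0.98, 0.192, -0.058, 0.075], [0.005, -0.31, -0.951, 1.553], [0.0, 0.0, 0.0, 1.0]] 445.53023585039426 [260.0052273  187.08186786]
side [[0.989, -0.097, 0.114, 0.341], [-0.149, -0.602, 0.784, -0.83], [-0.007, -0.792, -0.61, 0.849], [0.0, 0.0, 0.0, 1.0]] 407.39419712930123 [245.11058441 189.94822578]
wrist [[0.363, 0.899, 0.243, 0.165], [0.932, -0.35, -0.096, 0.632], [-0.002, 0.262, -0.965, 0.383], [0.0, 0.0, 0.0, 1.0]] 295.11740802731975 [256.90182767 192.43183   ]
{'t': 0.15, 'joints': array([-72.46666793,  36.04864847,   2.20235602,  86.97735023,
        -1.54875472,  57.08401238,  -1.14451847]), 'dq': array([ 0.00813982, -0.11455679,  0.08461196, -0.28676137, -0.02348822,
        0.11569201, -0.00707043]), 'joint_torque': array([ 1.60714841e-03, -5.50089562e+01,  1.14521150e+00, -1.86816806e+01,
       -5.20882546e-02,  2.09035672e-02,  9.53032145e-05]), 'position': array([0.23594293, 0.6051946 , 0.22177424]), 'eef_rot': array([[-9.31676204e-01,  3.63289371e-01, -5.33846932e-04],
       [ 3.63289762e-01,  9.31675300e-01, -1.29794778e-03],
       [ 2.58413690e-05, -1.40320818e-03, -9.99999015e-01]]), 'ft_force': array([-0.7376749 ,  0.60077387,  0.13116291]), 'wrist_torque': array([ 0.01132917, -0.02023401,  0.00300702]), 'finger_force': 0.0, 'gripper_width': 0.09434464163436852}
```

View pics/scene0.png

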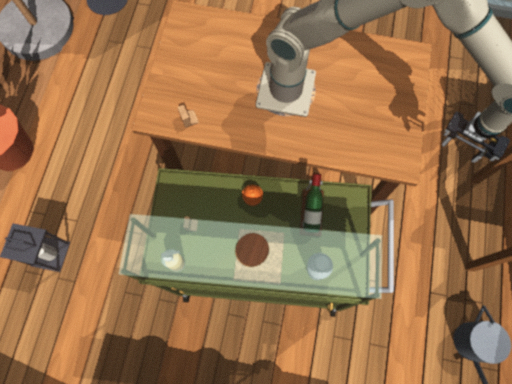

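View pics/side0.png

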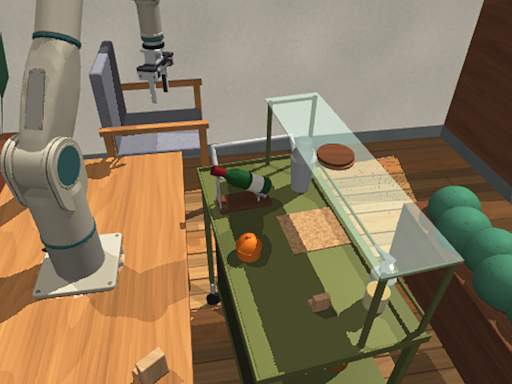

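The scene view shows the mat at about (260,257) under the glass, the bottle at (314,205) and the mould at (252,192). There is a chock at (190,222) on the trolley and a look-alike at (186,115) on the table. In the side view the trolley chock is at (320,302), the table one at (150,365) and the mat at (315,230).

Run:
```python
from h import *
np.set_printoptions(precision=4,suppress=True)
s=load("side0");sc=load("scene0")
P=cloud(s);Q=cloud(sc)
def show(n,P,pts):
    for u,v in pts: print(n,(u,v),P[v,u])
show("side",P,[(280,320),(225,300),(300,350),(290,225),(315,230),(330,240),(340,180),(400,215),(320,302),(150,365),(250,180),(250,245)])
show("scene",Q,[(220,195),(200,185),(350,200),(260,270),(245,255),(190,222),(186,115),(314,205),(252,192)])
# sheet plane fit: olive pixels in side
def olive(im):
    h=cv2.cvtColor(im,cv2.COLOR_BGR2HSV);return (h[...,0]>24)&(h[...,0]<45)&(h[...,1]>90)
m=olive(s["img"])&(s["z_map"]>0)
X=P[m]; print(len(X), np.percentile(X,[5,50,95],axis=0))
for it in range(8):
    c=np.linalg.lstsq(np.c_[X[:,:2],np.ones(len(X))],X[:,2],rcond=None)[0]
    r=X[:,2]-X[:,:2]@c[:2]-c[2]; 
    t=max(0.004,np.percentile(abs(r),80)); X=X[abs(r)<t]
print("plane",c,len(X),X.min(0),X.max(0))
big=cv2.resize(s["img"][140:384,100:420],None,fx=2.4,fy=2.4,interpolation=cv2.INTER_CUBIC)
cv2.imwrite("pics/side_big.png",big)
```

```text
side (280, 320) [ 0.5056 -0.2618  0.0024]
side (225, 300) [ 0.4044  0.1918 -0.4886]
side (300, 350) [ 0.5333 -0.3448  0.0016]
side (290, 225) [0.6045 0.0495 0.0153]
side (315, 230) [0.6728 0.0171 0.0147]
side (330, 240) [ 0.7049 -0.0275  0.0118]
side (340, 180) [ 0.6822 -0.0775  0.266 ]
side (400, 215) [ 0.7722 -0.2144  0.2596]
side (320, 302) [ 0.6038 -0.2524  0.0393]
side (150, 365) [ 0.2107 -0.3679  0.0672]
side (250, 180) [0.4995 0.1559 0.1187]
side (250, 245) [ 0.4642 -0.0645  0.0663]
scene (220, 195) [ 0.4819 -0.1557  0.0045]
scene (200, 185) [ 0.4557 -0.2385 -0.0077]
scene (350, 200) [0.4094 0.3082 0.0164]
scene (260, 270) [0.7511 0.0463 0.2629]
scene (245, 255) [ 0.7211 -0.0036  0.2852]
scene (190, 222) [ 0.6533 -0.1866  0.2574]
scene (186, 115) [ 0.2243 -0.3394  0.0691]
scene (314, 205) [0.4904 0.1757 0.1368]
scene (252, 192) [ 0.4699 -0.0385  0.0786]
28105 [[ 0.3952 -0.3714 -0.2919]
 [ 0.5789 -0.2131  0.0033]
 [ 0.8109  0.338   0.0375]]
plane [-0.0018  0.0339  0.011 ] 18742 [ 0.3653 -0.4027 -0.0061] [0.8387 0.4028 0.0254]
```

View pics/side_big.png

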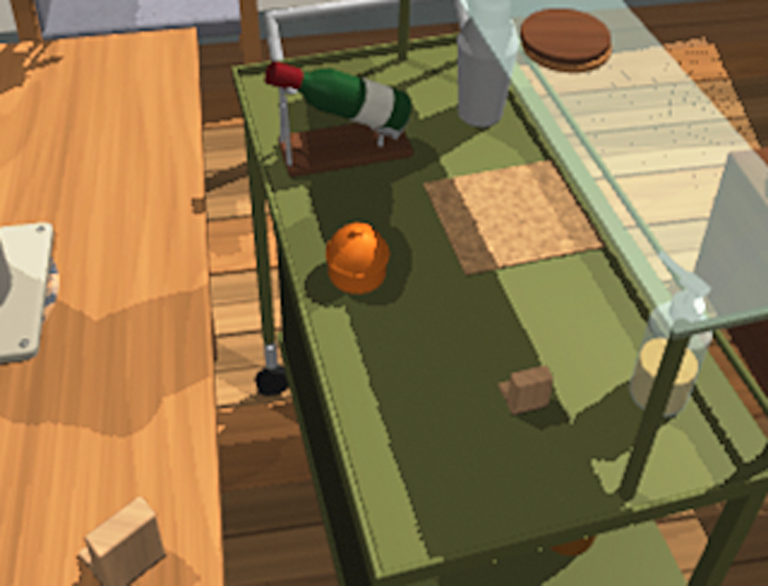

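The side crop shows the small chock at crop (530,390), mostly in shadow with its ramp on the far side. The table look-alike is taller, with its top near z 0.067. The mat is fully visible at crop (520,215), and the bottle sits in the cradle at crop (345,95).

```bash
cat >> h.py <<'E'
PL=np.array([-0.0018,0.0339,0.011])
def sheetz(x,y): return PL[0]*x+PL[1]*y+PL[2]
E
python3 - <<'E'
from h import *
np.set_printoptions(precision=4,suppress=True)
s=load("side0");sc=load("scene0");P=cloud(s);Q=cloud(sc)
H=P[...,2]-sheetz(P[...,0],P[...,1])
hsv=cv2.cvtColor(s["img"],cv2.COLOR_BGR2HSV)
# mat
m=((hsv[...,0]>8)&(hsv[...,0]<23)&(hsv[...,1]>70)&(abs(H-.004)<.006)&(P[...,0]>.52)&(abs(P[...,1])<.2)).astype(np.uint8)
m=cv2.morphologyEx(m,cv2.MORPH_CLOSE,np.ones((5,5)));n,l,st,_=cv2.connectedComponentsWithStats(m)
k=1+st[1:,4].argmax();X=P[l==k];r=cv2.minAreaRect((X[:,:2]*1000).astype(np.float32));print("mat",st[k],r,X.min(0),X.max(0),np.median(H[l==k]))
# glass front edge from scene & side clouds: points with H in .24...27
for nm,A in(("side",P),("scene",Q)):
    h=A[...,2]-sheetz(A[...,0],A[...,1]); g=(abs(h-.255)<.012)&(A[...,0]>.4)&(A[...,0]<1)&(abs(A[...,1])<.42)
    G=A[g];print(nm,len(G),np.percentile(h[g],[10,50,90]))
    for y in np.arange(-.35,.36,.1):
        q=G[abs(G[:,1]-y)<.02]
        if len(q)>5: print(round(y,2),q[:,0].min(),np.percentile(q[:,0],2),q[:,0].max())
# chock
g=(H>.008)&(H<.06)&(abs(P[...,0]-.6)<.07)&(abs(P[...,1]+.24)<.07)
C=P[g];hc=H[g];print("chock",len(C),hc.max(),C.min(0),C.max(0))
top=C[hc>.043];print("top",len(top),top.mean(0),cv2.minAreaRect((top[:,:2]*1000).astype(np.float32)))
low=C[hc<.018]
print(cv2.minAreaRect((C[:,:2]*1000).astype(np.float32)), low.mean(0) if len(low) else 0)
# bottle
for nm,A,I in(("side",P,s),("scene",Q,sc)):
    hs=cv2.cvtColor(I["img"],cv2.COLOR_BGR2HSV)
    h=A[...,2]-sheetz(A[...,0],A[...,1])
    g=(h>.05)&(h<.2)&(A[...,0]>.33)&(A[...,0]<.62)&(abs(A[...,1]-.19)<.09);B=A[g]
    u,d,v=np.linalg.svd(B-B.mean(0),full_matrices=False)
    print(nm,len(B),B.mean(0),B.min(0),B.max(0),v[0],"yaw",np.degrees(np.arctan2(v[0][1],v[0][0])))
for nm,A in(("side",P),):
    for c,(x,y) in {"shaker":(.62,.2),"mould":(.47,-.05),"disp":(.68,-.3)}.items():
        h=A[...,2]-sheetz(A[...,0],A[...,1]);g=(h>.02)&(h<.21)&(np.hypot(A[...,0]-x,A[...,1]-y)<.08)
        print(c,g.sum(),A[g].mean(0) if g.any() else 0,A[g].min(0),A[g].max(0))
E
```

```text
mat [ 276  207   76   48 2344] ((569.8624877929688, -365.059814453125), (1011.7749633789062, 219.56251525878906), 76.03816223144531) [ 0.3413 -0.8295  0.0051] [0.7637 0.1153 0.8487] 0.0038734599362182445
side 13253 [0.256  0.2576 0.2592]
-0.35 0.6571373300045341 0.6597590143036155 0.8406602932652598
-0.25 0.6460619863435028 0.6494627393544689 0.8313026171497435
-0.15 0.635275230997792 0.6389299899167246 0.8203988642245521
-0.05 0.6254727024492586 0.6286949809614447 0.8101021700597477
0.05 0.6148445310198829 0.6166942508652288 0.799423787914399
0.15 0.6052161958382998 0.607889865713848 0.7895482748346234
0.25 0.5948460175992223 0.5978734457135831 0.7788662411028511
0.35 0.5845866277561251 0.5871167604200074 0.7659572241668331
scene 15198 [0.2524 0.2558 0.2592]
-0.35 0.6606471232269276 0.6651816116064758 0.8425770093649102
-0.25 0.649391312058043 0.6555564146342164 0.8345898573846613
-0.15 0.6392883079460552 0.6442814328613534 0.8234305462104773
-0.05 0.6281335652633402 0.6332968404655838 0.8119489200516578
0.05 0.617795164371902 0.6222274891057213 0.8013361915091666
0.15 0.60647980079
[... 315 characters left out ...]
72656), (40.25069046020508, 19.713415145874023), 8.0872163772583)
((609.1854248046875, -238.60662841796875), (40.539634704589844, 29.18263816833496), 3.707594871520996) [ 0.6043 -0.2468  0.0142]
side 994 [0.4756 0.1599 0.1215] [0.383  0.1411 0.0655] [0.5694 0.193  0.1765] [ 0.9191  0.0339 -0.3925] yaw 2.112016310711117
scene 814 [0.4843 0.1755 0.1275] [0.3822 0.1478 0.0661] [0.564  0.2128 0.1778] [ 0.9072  0.1072 -0.4069] yaw 6.7378250741604
shaker 651 [0.6497 0.1969 0.1006] [0.5425 0.1553 0.0363] [0.6994 0.2431 0.173 ]
mould 511 [ 0.462  -0.0553  0.0576] [ 0.4285 -0.0768  0.0281] [ 0.5012 -0.0161  0.0834]
disp 938 [ 0.6981 -0.3093  0.0951] [ 0.6172 -0.3668  0.0186] [ 0.7568 -0.2336  0.2073]
```

```bash
cat >> h.py <<'E'
from scipy.spatial.transform import Rotation as Ro
n=np.array([-PL[0],-PL[1],1]);n/=np.linalg.norm(n)
_x=np.array([np.cos(np.radians(6)),np.sin(np.radians(6)),0]);_x-=n*(_x@n);_x/=np.linalg.norm(_x)
RT=np.c_[_x,np.cross(n,_x),n]   # trolley axes, yaw 6
def tool(yaw_rel,lean):
    "tool rotation: closing along trolley y turned by yaw_rel, leaning forward by lean (deg)"
    a=np.radians(lean);L=np.array([[-np.cos(a),0,np.sin(a)],[0,1,0],[-np.sin(a),0,-np.cos(a)]])
    return RT@Ro.from_euler("z",yaw_rel,degrees=True).as_matrix()@L
def rel(p,R,start=None):
    "shift mm and rotvec deg from the current (or start=(p,R)) pose"
    if start is None:
        s=arm.read_state();start=(np.array(s["position"]),np.array(s["eef_rot"]))
    p0,R0=start
    v=R0.T@(np.array(p)-p0)*1000; w=Ro.from_matrix(R0.T@R).as_rotvec(degrees=True)
    return np.round(v,1).tolist(),np.round(w,2).tolist()
E
python3 - <<'E'
from h import *
np.set_printoptions(precision=4,suppress=True)
s=load("side0");P=cloud(s);ok=s["z_map"]>.1
H=P[...,2]-sheetz(P[...,0],P[...,1])
hsv=cv2.cvtColor(s["img"],cv2.COLOR_BGR2HSV)
m=(ok&(hsv[...,0]>5)&(hsv[...,0]<24)&(hsv[...,1]>60)&(abs(H-.004)<.008)&(P[...,0]>.52)&(P[...,0]<.9)&(abs(P[...,1])<.2)).astype(np.uint8)
m=cv2.morphologyEx(m,cv2.MORPH_OPEN,np.ones((3,3)));n_,l,st,_=cv2.connectedComponentsWithStats(m)
k=1+st[1:,4].argmax();X=P[l==k]
print("mat",st[k],cv2.minAreaRect((X[:,:2]*1000).astype(np.float32)))
q=(X-np.array([.65,.02,0]))@RT; print(np.percentile(q,[0,1,99,100],axis=0))
p1=[.46,-.05,.33]; R=tool(2,36)
print("via",rel(p1,R))
g=np.array([.610,-.243,.038])
print("standoff",g-R[:,2]*.12, rel(g-R[:,2]*.12,R))
E
```

```text
mat [ 277  206   75   49 2351] ((668.3283081054688, 27.97918701171875), (180.98873901367188, 169.8054656982422), 6.519728183746338)
[[-0.0714 -0.078   0.0076]
 [-0.0693 -0.0754  0.0097]
 [ 0.1061  0.0834  0.0183]
 [ 0.1095  0.092   0.0196]]
via ([-446.8, -529.2, -107.5], [-11.15, -34.89, -27.68])
standoff [ 0.5403 -0.2561  0.1348] ([-596.5, -691.7, 87.9], [-11.15, -34.89, -27.68])
```

play_rows(
  targets=[
    [[-447, -529, -108], [-11.15, -34.9, -27.7], 1],
    [[-447, -529, -108], [-11.15, -34.9, -27.7], 1],
    [[-447, -529, -108], [-11.15, -34.9, -27.7], 1],
    [[-447, -529, -108], [-11.15, -34.9, -27.7], 1],
    [[-447, -529, -108], [-11.15, -34.9, -27.7], 1],
    [[-447, -529, -108], [-11.15, -34.9, -27.7], 1],
    [[-447, -529, -108], [-11.15, -34.9, -27.7], 1],
    [[-447, -529, -108], [-11.15, -34.9, -27.7], 1],
    [[-447, -529, -108], [-11.15, -34.9, -27.7], 1],
    [[-447, -529, -108], [-11.15, -34.9, -27.7], 1],
    [[-447, -529, -108], [-11.15, -34.9, -27.7], 1],
    [[-447, -529, -108], [-11.15, -34.9, -27.7], 1],
    [[-447, -529, -108], [-11.15, -34.9, -27.7], 1],
    [[-447, -529, -108], [-11.15, -34.9, -27.7], 1],
    [[-447, -529, -108], [-11.15, -34.9, -27.7], 1],
    [[-447, -529, -108], [-11.15, -34.9, -27.7], 1],
    [[-447, -529, -108], [-11.15, -34.9, -27.7], 1],
    [[-447, -529, -108], [-11.15, -34.9, -27.7], 1],
    [[-447, -529, -108], [-11.15, -34.9, -27.7], 1],
    [[-447, -529, -108], [-11.15, -34.9, -27.7], 1],
  ],
)

```text
t: 1.82
position: [0.3881, 0.205, 0.2812]
eef_rot: [[-0.819, -0.137, 0.557], [-0.097, 0.99, 0.102], [-0.565, 0.029, -0.825]]
ft_force: [0.4, -0.1, -0.8]
gripper_width: 0.0941
finger_force: 0.0
```

Run:
```python
from h import *
s=arm.read_state();print(s["position"],s["t"],s["joints"].round(1))
c=grab("wrist");save(c,"w1")
R=tool(2,36);print(R.round(3),s["eef_rot"].round(3))
g=np.array([.610,-.243,.038]); print(rel(g-R[:,2]*.12,R))
```

```text
[0.38814986 0.20500902 0.28116538] 1.8167 [ -0.7   6.7 -51.6 141.3  77.5  27.5 -22.8]
[[-0.802 -0.139  0.581]
 [-0.093  0.99   0.109]
 [-0.59   0.034 -0.807]] [[-0.819 -0.137  0.557]
 [-0.097  0.99   0.102]
 [-0.565  0.029 -0.825]]
([0.4, -475.1, 161.5], [-0.71, -1.69, -0.41])
```

Run:
```python
from h import *
print(rel([.50,-.05,.31],tool(2,36)))
```

```text
([-83.9, -260.8, 14.0], [-0.71, -1.69, -0.41])
```

play_rows(
  targets=[
    [[-84, -261, 14], [-0.7, -1.7, -0.4], 1],
    [[-84, -261, 14], [-0.7, -1.7, -0.4], 1],
    [[-84, -261, 14], [-0.7, -1.7, -0.4], 1],
    [[-84, -261, 14], [-0.7, -1.7, -0.4], 1],
    [[-84, -261, 14], [-0.7, -1.7, -0.4], 1],
    [[-84, -261, 14], [-0.7, -1.7, -0.4], 1],
    [[-84, -261, 14], [-0.7, -1.7, -0.4], 1],
    [[-84, -261, 14], [-0.7, -1.7, -0.4], 1],
    [[-84, -261, 14], [-0.7, -1.7, -0.4], 1],
    [[-84, -261, 14], [-0.7, -1.7, -0.4], 1],
  ],
)

```text
t: 2.7
position: [0.5079, -0.0217, 0.2922]
eef_rot: [[-0.814, -0.132, 0.566], [-0.097, 0.991, 0.093], [-0.573, 0.021, -0.819]]
ft_force: [-0.1, 0.4, 0.1]
gripper_width: 0.094
finger_force: 0.0
```

Run:
```python
from h import *
s=arm.read_state();print(s["position"],s["t"],s["joints"].round(1))
R=tool(2,36)
g=np.array([.610,-.243,.038]); print(rel(g-R[:,2]*.12,R))
```

```text
[ 0.50794956 -0.02168204  0.29216128] 2.7 [ 62.5  17.6 -71.1 133.7  70.9  13.4  28.5]
([86.5, -239.9, 125.4], [-0.83, -1.18, 0.11])
```

Run:
```python
from h import *
print(rel([.50,-.10,.31],tool(2,0)))
```

```text
([3.8, -76.2, -26.4], [-0.83, 34.82, -0.16])
```

play_rows(
  targets=[
    [[4, -76, -26], [-0.8, 35, 0], 1],
    [[4, -76, -26], [-0.8, 35, 0], 1],
    [[4, -76, -26], [-0.8, 35, 0], 1],
    [[4, -76, -26], [-0.8, 35, 0], 1],
    [[4, -76, -26], [-0.8, 35, 0], 1],
    [[4, -76, -26], [-0.8, 35, 0], 1],
    [[4, -76, -26], [-0.8, 35, 0], 1],
    [[4, -76, -26], [-0.8, 35, 0], 1],
    [[4, -76, -26], [-0.8, 35, 0], 1],
    [[4, -76, -26], [-0.8, 35, 0], 1],
  ],
)

```text
t: 3.53
position: [0.5006, -0.0947, 0.3097]
eef_rot: [[-0.99, -0.144, -0.002], [-0.144, 0.989, 0.033], [-0.002, 0.033, -0.999]]
ft_force: [0.2, 0.5, 0.0]
gripper_width: 0.0936
finger_force: 0.0
```

Run:
```python
from h import *
s=arm.read_state();print(s["position"],s["t"],s["joints"].round(1))
for p,l in (([.52,-.2,.30],0),([.52,-.22,.22],15)): print(rel(p,tool(2,l)))
```

```text
[ 0.50056486 -0.09473951  0.30965307] 3.5333 [ 50.1  29.9 -63.1 100.6  26.7  67.1  77.6]
([-4.1, -107.2, 6.1], [-0.02, -0.04, 0.26])
([-1.0, -129.7, 85.4], [0.02, -15.04, 0.26])
```

play_rows(
  targets=[
    [[-4, -107, 6], [0, 0, 0], 1],
    [[-4, -107, 6], [0, 0, 0], 1],
    [[-4, -107, 6], [0, 0, 0], 1],
    [[-4, -107, 6], [0, 0, 0], 1],
    [[-4, -107, 6], [0, 0, 0], 1],
    [[-4, -107, 6], [0, 0, 0], 1],
    [[-4, -107, 6], [0, 0, 0], 1],
    [[-4, -107, 6], [0, 0, 0], 1],
    [[-4, -107, 6], [0, 0, 0], 1],
    [[-4, -107, 6], [0, 0, 0], 1],
  ],
)

```text
t: 4.37
position: [0.5187, -0.201, 0.3018]
eef_rot: [[-0.99, -0.143, -0.002], [-0.143, 0.989, 0.031], [-0.003, 0.031, -1.0]]
ft_force: [0.1, 0.7, 0.0]
gripper_width: 0.0942
finger_force: 0.0
```

Run:
```python
from h import *
s=arm.read_state();print(s["position"],s["t"],s["joints"].round(1))
R=tool(2,36);g=np.array([.610,-.243,.038]); print(rel(g-R[:,2]*.10,R))
R=tool(2,20);g=np.array([.610,-.243,.038]); print(rel(g-R[:,2]*.15,R))
```

```text
[ 0.51868662 -0.20095374  0.30184433] 4.3667 [ 56.4  34.7 -61.3  94.3  30.1  70.3  87.1]
([-24.9, -62.8, 181.4], [-0.08, -36.03, 0.25])
([-32.3, -63.0, 121.3], [-0.12, -20.03, 0.23])
```

play_rows(
  targets=[
    [[-25, -63, 181], [0, -36, 0], 1],
    [[-25, -63, 181], [0, -36, 0], 1],
    [[-25, -63, 181], [0, -36, 0], 1],
    [[-25, -63, 181], [0, -36, 0], 1],
    [[-25, -63, 181], [0, -36, 0], 1],
    [[-25, -63, 181], [0, -36, 0], 1],
    [[-25, -63, 181], [0, -36, 0], 1],
    [[-25, -63, 181], [0, -36, 0], 1],
    [[-25, -63, 181], [0, -36, 0], 1],
    [[-25, -63, 181], [0, -36, 0], 1],
  ],
)

```text
t: 5.2
position: [0.5521, -0.2557, 0.1191]
eef_rot: [[-0.807, -0.141, 0.573], [-0.099, 0.99, 0.103], [-0.582, 0.027, -0.813]]
ft_force: [0.1, -0.6, -1.0]
gripper_width: 0.0943
finger_force: 0.0
```

Run:
```python
from h import *
s=arm.read_state();print(s["position"],s["t"],s["joints"].round(1))
c=grab("wrist");save(c,"w2");c2=grab("side");save(c2,"s2")
im=np.hstack([c["img"],c2["img"]]);cv2.imwrite("pics/w2s2.png",cv2.resize(im,(800,300),interpolation=cv2.INTER_AREA))
P=cloud(c);H=P[...,2]-sheetz(P[...,0],P[...,1]);ok=c["z_map"]>.05
g=ok&(H>.008)&(H<.06)&(abs(P[...,0]-.61)<.06)&(abs(P[...,1]+.235)<.06)
C=P[g];h=H[g];print(len(C),np.percentile(h,[2,50,98]))
for a,b in((.042,.055),(.005,.02)):
    t=C[(h>a)&(h<b)];print(len(t),t.mean(0).round(4),cv2.minAreaRect((t[:,:2]*1000).astype(np.float32)))
```

```text
[ 0.55207721 -0.25573308  0.11907299] 5.2 [ 74.2  52.3 -60.1 124.5 109.   18.4  30.3]
1178 [0.00829149 0.04077589 0.04552211]
566 [ 0.6055 -0.244   0.0463] ((608.0706787109375, -243.3504180908203), (41.585853576660156, 17.629854202270508), 7.221608638763428)
240 [ 0.592  -0.2417  0.0145] ((602.2718505859375, -232.7633514404297), (44.25337600708008, 19.431835174560547), 36.027217864990234)
```

View pics/w2s2.png

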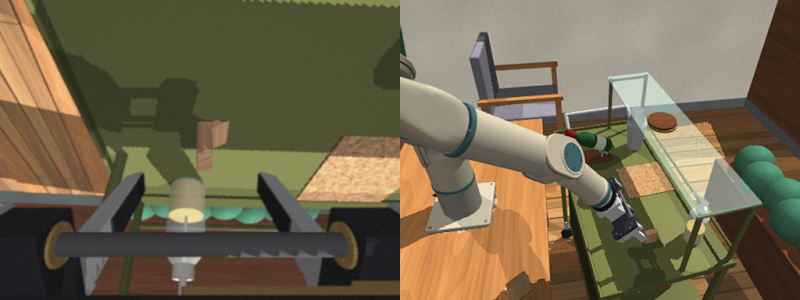

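The left (wrist) half shows the chock at about (212,135). Its ramp is on the +y side, to the right, and the mat is at (355,170), with the dispenser well ahead. The right (side) half shows the arm clear of the glass.

Run:
```python
from h import *
R=tool(1.2,36);g=np.array([.608,-.2434,.039]); print(rel(g,R))
```

```text
([-4.6, 1.6, 97.5], [0.4, -0.84, 0.68])
```

play_rows(
  targets=[
    [[-2, 1, 25], [0.4, -0.8, 0.7], 0.6],
    [[-3, 1.6, 50], [0.4, -0.8, 0.7], 0.6],
    [[-4, 1.6, 75], [0.4, -0.8, 0.7], 0.6],
    [[-4.6, 1.6, 90], [0.4, -0.8, 0.7], 0.6],
    [[-4.6, 1.6, 97.5], [0.4, -0.8, 0.7], 0.6],
    [[-4.6, 1.6, 97.5], [0.4, -0.8, 0.7], 0.6],
    [[-4.6, 1.6, 97.5], [0.4, -0.8, 0.7], 0.6],
  ],
)

```text
t: 5.88
position: [0.6105, -0.2435, 0.0424]
eef_rot: [[-0.803, -0.127, 0.582], [-0.085, 0.992, 0.098], [-0.59, 0.029, -0.807]]
ft_force: [-0.4, 0.2, 0.7]
gripper_width: 0.0565
finger_force: 0.0
```

Run:
```python
from h import *
s=arm.read_state();print(s["position"],s["t"],s["joints"].round(1),s["ft_force"])
R=tool(1.2,36);g=np.array([.608,-.2434,.039]); print(rel(g,R))
```

```text
[ 0.61050483 -0.24349644  0.04241363] 5.8833 [ 68.9  66.1 -62.3 120.  120.3  29.6  23.8] [-0.42382228  0.17722769  0.6530745 ]
([4.0, 0.3, 1.3], [-0.17, 0.03, 0.21])
```

play_rows(
  targets=[
    [[3, 0, 1], [0, 0, 0], 0.6],
    [[3, 0, 1], [0, 0, 0], 0],
    [[3, 0, 1], [0, 0, 0], 0],
    [[3, 0, 1], [0, 0, 0], 0],
    [[3, 0, 1], [0, 0, 0], 0],
    [[3, 0, 1], [0, 0, 0], 0],
    [[3, 0, 1], [0, 0, 0], 0],
    [[3, 0, 1], [0, 0, 0], 0],
    [[-9, 1, -15], [0, 0, 0], 0],
    [[-21, 2, -31], [0, 0, 0], 0],
    [[-32, 2, -47], [0, 0, 0], 0],
    [[-32, 2, -47], [0, 0, 0], 0],
  ],
)

```text
t: 6.88
position: [0.6103, -0.2437, 0.1027]
eef_rot: [[-0.8, -0.127, 0.587], [-0.087, 0.992, 0.096], [-0.594, 0.026, -0.804]]
ft_force: [0.8, 0.4, -0.3]
gripper_width: 0.0178
finger_force: 30.0
```

```bash
cat >> h.py <<'E'
MC=np.array([.668,.026,sheetz(.668,.026)])
def mat(x,y,z): return MC+RT@np.array([x,y,z])
E
python3 - <<'E'
from h import *
s=arm.read_state();print(s["position"],s["joints"].round(1),s["gripper_width"],s["finger_force"])
c=grab("wrist");save(c,"w3");print(c["img"][:200].mean())
P=cloud(c);H=P[...,2]-sheetz(P[...,0],P[...,1])
# chock in tool frame: points near the TCP
T=(P-np.array(s["position"]))@np.array(s["eef_rot"]);ok=c["z_map"]>.05
g=ok&(abs(T[...,1])<.045)&(T[...,2]>-.03)&(T[...,2]<.06)&(abs(T[...,0])<.05)
W=P[g];print(len(W),W.min(0),W.max(0))
cv2.imwrite("pics/w3c.png",c["img"])
# mat recheck
hsv=cv2.cvtColor(c["img"],cv2.COLOR_BGR2HSV)
m=(ok&(hsv[...,0]>5)&(hsv[...,0]<24)&(hsv[...,1]>60)&(abs(H-.004)<.008)&(P[...,0]>.52)&(P[...,0]<.9)&(abs(P[...,1])<.2))
X=P[m];q=(X-MC)@RT;print(len(X),np.percentile(q,[1,99],axis=0).round(4))
R=tool(0,36)
for h_ in (.10,.05): print(h_,rel(mat(.016,-.045,h_),R))
E
```

```text
[ 0.61027618 -0.24371853  0.10272777] [ 68.8  57.2 -61.5 119.8 110.8  23.6  27.6] 0.017846232588143933 29.988631010055542
84.07583333333334
5718 [ 0.5816672  -0.26950917  0.06122831] [ 0.63029446 -0.21186939  0.12986328]
8332 [[-0.0887 -0.0802 -0.0015]
 [ 0.0873  0.0511  0.0021]]
0.1 ([-88.1, 212.1, 61.1], [0.39, 0.18, 1.26])
0.05 ([-58.6, 212.5, 101.4], [0.39, 0.18, 1.26])
```

View pics/w3c.png

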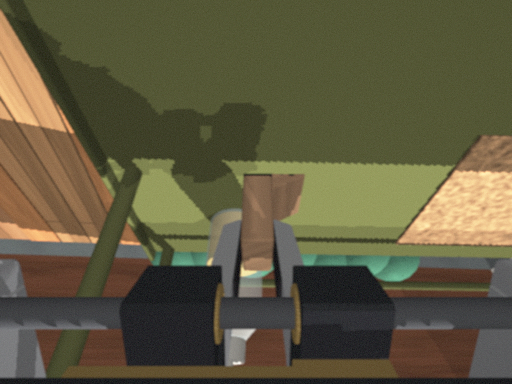

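The chock is held at 17.8 mm opening with its ramp to the +y side, at image (290,195), and the mat is at (460,200). Next I carry it to the mat.

play_rows(
  targets=[
    [[-15, 30, 10], [0, 0, 0.2], 0],
    [[-30, 60, 20], [0, 0, 0.4], 0],
    [[-44, 95, 30], [0.2, 0, 0.6], 0],
    [[-58, 130, 40], [0.4, 0, 0.8], 0],
    [[-72, 165, 50], [0.4, 0, 1], 0],
    [[-82, 195, 57], [0.4, 0.2, 1.2], 0],
    [[-88, 212, 61], [0.4, 0.2, 1.2], 0],
    [[-88, 212, 61], [0.4, 0.2, 1.2], 0],
    [[-88, 212, 61], [0.4, 0.2, 1.2], 0],
    [[-88, 212, 61], [0.4, 0.2, 1.2], 0],
  ],
)

```text
t: 7.77
position: [0.6872, -0.0216, 0.1061]
eef_rot: [[-0.808, -0.103, 0.579], [-0.063, 0.994, 0.089], [-0.585, 0.036, -0.81]]
ft_force: [0.4, -0.8, -1.3]
gripper_width: 0.0176
finger_force: 30.0
```

Run:
```python
from h import *
s=arm.read_state();print(s["position"],s["joints"].round(1),s["gripper_width"],s["ft_force"])
R=tool(0,36)
print((np.array(s["position"])-MC)@RT)
for h_ in (.05,.043,.040): print(h_,rel(mat(.016,-.045,h_),R))
```

```text
[ 0.68720113 -0.02160213  0.10606871] [ 43.1  60.4 -68.  120.4 115.6  45.8   1.1] 0.017603529632166364 [ 0.40313662 -0.7985634  -1.26913241]
[ 0.01429013 -0.046088    0.09698212]
0.05 ([26.1, 1.0, 39.1], [0.03, -0.25, -0.12])
0.043 ([30.2, 1.0, 44.8], [0.03, -0.25, -0.12])
0.04 ([31.9, 1.0, 47.2], [0.03, -0.25, -0.12])
```

play_rows(
  targets=[
    [[9, 0, 13], [0, 0, 0], 0],
    [[17, 1, 26], [0, 0, 0], 0],
    [[23, 1, 34], [0, 0, 0], 0],
    [[26, 1, 39], [0, 0, 0], 0],
    [[28, 1, 41], [0, 0, 0], 0],
    [[29, 1, 43], [0, 0, 0], 0],
    [[30, 1, 44], [0, 0, 0], 0],
    [[30, 1, 44], [0, 0, 0], 0],
  ],
)

```text
t: 8.43
position: [0.6893, -0.0175, 0.0548]
eef_rot: [[-0.807, -0.104, 0.581], [-0.063, 0.994, 0.09], [-0.587, 0.036, -0.809]]
ft_force: [0.9, 0.3, -0.6]
gripper_width: 0.0177
finger_force: 30.0
```

Run:
```python
from h import *
s=arm.read_state();print(s["joints"].round(1),s["ft_force"])
print((np.array(s["position"])-MC)@RT)
```

```text
[ 41.7  66.7 -66.2 120.8 123.5  49.2  -2.6] [ 0.91714058  0.26839874 -0.64741289]
[ 0.01667271 -0.04397366  0.04561137]
```

play_rows(
  targets=[
    [[0.6, 0, 0.8], [0, 0, 0], 0],
    [[1.2, 0, 1.6], [0, 0, 0], 0],
    [[1.8, 0, 2.4], [0, 0, 0], 0],
    [[1.8, 0, 2.4], [0, 0, 0], 0],
  ],
)

```text
t: 8.77
position: [0.6891, -0.0169, 0.0516]
eef_rot: [[-0.807, -0.105, 0.581], [-0.064, 0.994, 0.091], [-0.587, 0.036, -0.809]]
ft_force: [-0.2, 0.1, -1.6]
gripper_width: 0.0176
finger_force: 30.0
```

play_rows(
  targets=[
    [[0.6, 0, 0.8], [0, 0, 0], 0],
    [[1.2, 0, 1.6], [0, 0, 0], 0],
    [[1.2, 0, 1.6], [0, 0, 0], 0],
  ],
)

```text
t: 9.02
position: [0.6898, -0.0165, 0.0511]
eef_rot: [[-0.805, -0.106, 0.583], [-0.065, 0.994, 0.091], [-0.589, 0.036, -0.807]]
ft_force: [-3.6, -2.1, 6.8]
gripper_width: 0.0175
finger_force: 30.0
```

play_rows(
  targets=[
    [[0, 0, 0], [0, 0, 0], 0.55],
    [[0, 0, 0], [0, 0, 0], 0.55],
    [[0, 0, 0], [0, 0, 0], 0.55],
    [[0, 0, 0], [0, 0, 0], 0.55],
    [[0, 0, -10], [0, 0, 0], 0.55],
    [[0, 0, -30], [0, 0, 0], 0.55],
    [[0, 0, -60], [0, 0, 0], 0.55],
    [[0, 0, -90], [0, 0, 0], 0.55],
    [[0, 0, -120], [0, 0, 0], 0.55],
    [[0, 0, -140], [0, 0, 0], 0.55],
    [[0, 0, -140], [0, 0, 0], 0.55],
  ],
)

```text
t: 9.93
position: [0.6064, -0.0295, 0.1663]
eef_rot: [[-0.805, -0.107, 0.584], [-0.067, 0.994, 0.089], [-0.59, 0.033, -0.807]]
ft_force: [0.5, 0.1, 0.2]
gripper_width: 0.0517
finger_force: 0.0
```

Run:
```python
from h import *
np.set_printoptions(precision=4,suppress=True)
s=arm.read_state();print(s["position"],s["joints"].round(1))
c=grab("wrist");save(c,"w4")
P=cloud(c);q=(P-MC)@RT;ok=c["z_map"]>.05
g=ok&(q[...,2]>.012)&(q[...,2]<.06)&(abs(q[...,0])<.09)&(abs(q[...,1])<.1)
C=q[g]
for a,b in((.045,.06),(.01,.022)):
    t=C[(C[:,2]>a)&(C[:,2]<b)];print(len(t),t.mean(0),cv2.minAreaRect((t[:,:2]*1000).astype(np.float32)))
c=grab("scene");save(c,"sc4")
cv2.imwrite("pics/w4c.png",np.hstack([load("w4")["img"][:300,100:500],cv2.resize(c["img"][160:300,230:370],(300,300),interpolation=cv2.INTER_CUBIC)]))
```

```text
[ 0.6064 -0.0295  0.1663] [ 48.2  48.3 -69.4 130.5 113.9  40.2  -5.5]
437 [ 0.0139 -0.0446  0.0486] ((16.388572692871094, -44.657554626464844), (39.43012619018555, 17.541942596435547), 1.0189350843429565)
172 [ 0.0032 -0.0407  0.0155] ((13.422006607055664, -35.53663635253906), (44.5085563659668, 17.929546356201172), 26.685327529907227)
```

View pics/w4c.png

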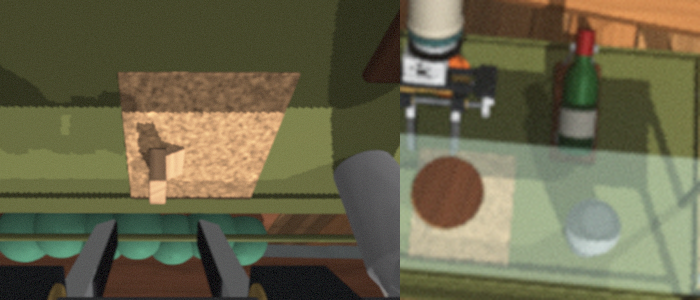

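The wrist picture (left) shows the chock standing on the mat at (160,165), with its ramp to the right, uphill. The scene crop (right) shows the bottle in its cradle from (585,35) to (577,155).

Run:
```python
from h import *
s=arm.read_state()
print(rel([.50,.02,.25],tool(0,15)))
print(rel([.46,.17,.31],tool(0,6),([.50,.02,.25],tool(0,15))))
```

```text
([32.9, 64.2, -128.1], [0.01, 20.95, -0.0])
([9.0, 155.3, -59.2], [0.0, 9.0, 0.0])
```

play_rows(
  targets=[
    [[8, 10, -32], [0, 3, 0], 1],
    [[16, 25, -64], [0, 8, 0], 1],
    [[24, 45, -100], [0, 14, 0], 1],
    [[33, 64, -128], [0, 21, 0], 1],
    [[33, 64, -128], [0, 21, 0], 1],
    [[33, 64, -128], [0, 21, 0], 1],
    [[33, 64, -128], [0, 21, 0], 1],
  ],
)

```text
t: 10.62
position: [0.5004, 0.0212, 0.2494]
eef_rot: [[-0.963, -0.104, 0.249], [-0.091, 0.994, 0.065], [-0.255, 0.04, -0.966]]
ft_force: [1.2, -0.9, 0.8]
gripper_width: 0.0931
finger_force: 0.0
```

play_rows(
  targets=[
    [[2, 30, -18], [0, 3, 0], 1],
    [[4, 60, -36], [0, 6, 0], 1],
    [[6, 95, -52], [0, 9, 0], 1],
    [[8, 130, -59], [0, 9, 0], 1],
    [[9, 155, -59], [0, 9, 0], 1],
    [[9, 155, -59], [0, 9, 0], 1],
    [[9, 155, -59], [0, 9, 0], 1],
  ],
)

```text
t: 11.2
position: [0.4597, 0.1713, 0.3089]
eef_rot: [[-0.989, -0.109, 0.098], [-0.105, 0.993, 0.047], [-0.102, 0.037, -0.994]]
ft_force: [-0.2, -1.1, -0.9]
gripper_width: 0.0939
finger_force: 0.0
```

Run:
```python
from h import *
np.set_printoptions(precision=4,suppress=True)
s=arm.read_state();print(s["position"],s["joints"].round(1),s["t"])
c=grab("wrist");save(c,"w5");cv2.imwrite("pics/w5.png",c["img"])
from scipy.optimize import least_squares
def bot(c,nm):
    P=cloud(c);ok=c["z_map"]>.05;q=P@RT
    H=P[...,2]-sheetz(P[...,0],P[...,1])
    g=ok&(H>.05)&(H<.2)&(P[...,0]>.44)&(P[...,0]<.57)&(abs(P[...,1]-.18)<.05)
    B=P[g]
    d0=RT@np.array([-np.cos(np.pi/6),0,.5]);p0=np.array([.485,.175,.11])
    def res(v):
        p=p0+RT@np.array([0,v[0],v[1]]);d=RT@np.array([-np.cos(v[3]),v[2],np.sin(v[3])]);d/=np.linalg.norm(d)
        w=B[sel]-p;t=w@d
        return np.linalg.norm(w-np.outer(t,d),axis=1)-.028
    sel=np.ones(len(B),bool);v=np.array([0,0,0,np.pi/6])
    for i in range(6):
        r=least_squares(res,v,loss="soft_l1",f_scale=.002);v=r.x
        sel[:]=True;e=res(v);p=p0+RT@np.array([0,v[0],v[1]]);d=RT@np.array([-np.cos(v[3]),v[2],np.sin(v[3])]);d/=np.linalg.norm(d)
        sel=abs(e)<.004
    t=(B[sel]-p)@d
    print(nm,len(B),sel.sum(),v,"p",p,"d",d,"t",np.percentile(t,[0,2,98,100]),"rms",res(v).std())
for n_ in("w5","sc4","side0"): bot(load(n_),n_)
```

```text
[0.4597 0.1713 0.3089] [ 24.7  25.2 -68.  109.   29.6  58.1  40.9] 11.2
w5 3273 2843 [ 0.0004 -0.006   0.0023  0.505 ] p [0.4849 0.1756 0.104 ] d [-0.8697 -0.1055  0.4821] t [-0.0816 -0.0757  0.0489  0.0518] rms 0.0010530585059775207
sc4 644 532 [ 0.0024 -0.0036  0.0013  0.4946] p [0.4847 0.1775 0.1065] d [-0.8746 -0.1067  0.4729] t [-0.0772 -0.0725  0.0455  0.053 ] rms 0.0019378680776637298
side0 719 652 [ 0.0024 -0.0016  0.0163  0.516 ] p [0.4847 0.1775 0.1085] d [-0.8657 -0.0914  0.4921] t [-0.0847 -0.0791  0.0465  0.0546] rms 0.0016780122571030327
```

View pics/w5.png

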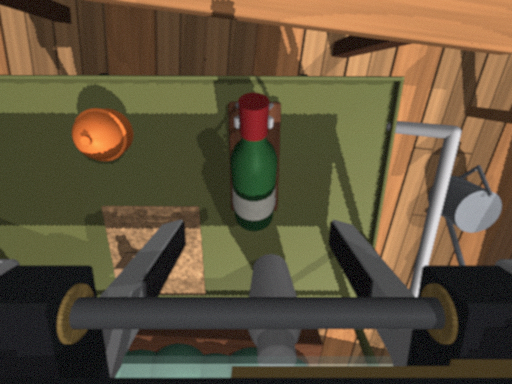

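The picture shows the bottle lying along the tool between the fingers, cap at (253,105) and foot at (255,225), with the cradle beneath it. The cylinder fits from three views agree to within 4 mm.

Run:
```python
from h import *
print(rel([.4675,.175,.1135],tool(0.5,6)))
```

```text
([11.9, -2.5, 194.8], [0.07, -0.26, -0.41])
```

play_rows(
  targets=[
    [[3, -1, 40], [0, 0, 0], 1],
    [[6, -2, 80], [0, -0.2, -0.4], 1],
    [[9, -2.5, 120], [0, -0.2, -0.4], 1],
    [[11, -2.5, 150], [0, -0.2, -0.4], 1],
    [[12, -2.5, 175], [0, -0.2, -0.4], 1],
    [[12, -2.5, 190], [0, -0.2, -0.4], 1],
    [[12, -2.5, 195], [0, -0.2, -0.4], 1],
    [[12, -2.5, 195], [0, -0.2, -0.4], 1],
    [[12, -2.5, 195], [0, -0.2, -0.4], 1],
  ],
)

```text
t: 12.0
position: [0.4683, 0.1746, 0.1144]
eef_rot: [[-0.989, -0.111, 0.103], [-0.106, 0.993, 0.047], [-0.107, 0.035, -0.994]]
ft_force: [-0.2, -0.2, 0.2]
gripper_width: 0.0936
finger_force: 0.0
```

Run:
```python
from h import *
s=arm.read_state();print(s["joints"].round(1),s["t"],s["ft_force"])
print(rel([.4675,.175,.1135],tool(0.5,6)))
```

```text
[  8.4  38.9 -48.  121.8  54.7  35.8  18.3] 12.0 [-0.19109528 -0.15472903  0.21989719]
([0.8, 0.4, 0.8], [0.08, 0.05, -0.16])
```

play_rows(
  targets=[
    [[0, 0, 0], [0, 0, 0], 0.3],
    [[0, 0, 0], [0, 0, 0], 0],
    [[0, 0, 0], [0, 0, 0], 0],
    [[0, 0, 0], [0, 0, 0], 0],
    [[0, 0, 0], [0, 0, 0], 0],
    [[0, 0, 0], [0, 0, 0], 0],
    [[0, 0, 0], [0, 0, 0], 0],
    [[0, 0, 0], [0, 0, 0], 0],
    [[-0.5, 0, -6], [0, 0, 0], 0],
    [[-2, 0, -18], [0, 0, 0], 0],
    [[-4, 0, -32], [0, 0, 0], 0],
    [[-6, 0, -50], [0, 0, 0], 0],
    [[-8, 0, -75], [0, 0, 0], 0],
    [[-10, 0, -90], [0, 0, 0], 0],
    [[-10, 0, -90], [0, 0, 0], 0],
  ],
)

```text
t: 13.25
position: [0.4694, 0.1728, 0.2071]
eef_rot: [[-0.988, -0.112, 0.106], [-0.107, 0.993, 0.049], [-0.111, 0.037, -0.993]]
ft_force: [1.1, 0.4, -4.3]
gripper_width: 0.0551
finger_force: 30.0
```

Run:
```python
from h import *
np.set_printoptions(precision=4,suppress=True)
s=arm.read_state();print(s["joints"].round(1),s["t"],s["ft_force"],s["gripper_width"])
c=grab("side");save(c,"s6");w=grab("wrist");save(w,"w6")
cv2.imwrite("pics/s6.png",np.hstack([cv2.resize(c["img"][100:292,180:436],(400,300)),cv2.resize(w["img"],(400,300))]))
```

```text
[ 16.5  32.  -58.6 116.6  41.1  46.   30.8] 13.25 [ 1.1405  0.4229 -4.3118] 0.055141149604724424
```

View pics/s6.png

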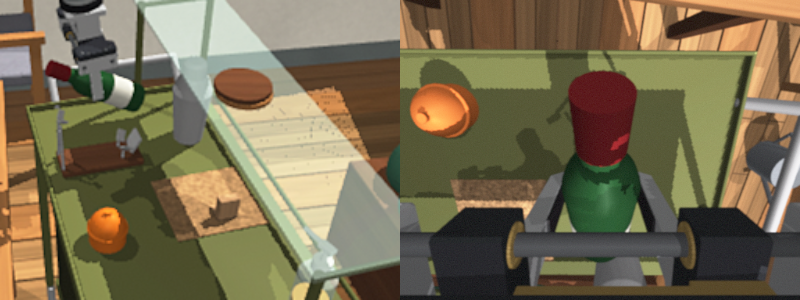

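The bottle is held at 55 mm opening and about 4.3 N, clear of the cradle. In the left picture it is at (100,85), still inclined, and the chock is on the mat at (225,207). Next I measure the bottle's tilt in the hand.

```bash
cat > fit.py <<'E'
from h import *
from scipy.optimize import least_squares
np.set_printoptions(precision=4,suppress=True)
def fit(c,s,pts_mask=None,nm=""):
    pos=np.array(s["position"]);R=np.array(s["eef_rot"]);P=cloud(c)
    h=cv2.cvtColor(c["img"],cv2.COLOR_BGR2HSV)
    col=((h[...,0]>45)&(h[...,0]<85)&(h[...,1]>90))|((h[...,1]<60)&(h[...,2]>110))   # green glass or label
    T=(P-pos)@R;ok=(c["z_map"]>.05)&col&(np.linalg.norm(T,axis=-1)<.13)&(abs(T[...,1])<.031)
    B=T[ok]
    def res(v,X=None):
        X=B if X is None else X
        d=np.array([np.cos(v[3])*1,v[2],-np.sin(v[3])]);d/=np.linalg.norm(d)
        w=X-np.array([0,v[0],v[1]]);t=w@d
        return np.linalg.norm(w-np.outer(t,d),axis=1)-.028
    v=np.array([0,-.002,0,np.radians(24)]);A=B
    for i in range(6):
        v=least_squares(lambda v:res(v,A),v,loss="soft_l1",f_scale=.002).x
        A=B[abs(res(v))<.004]
    d=np.array([np.cos(v[3]),v[2],-np.sin(v[3])]);d/=np.linalg.norm(d);t=(A-np.array([0,v[0],v[1]]))@d
    print(nm,len(B),len(A),v[:3],"angle in tool",np.degrees(v[3]),"t",np.percentile(t,[0,2,98,100]),"d world",R@d,"p",pos+R@np.array([0,v[0],v[1]]))
    return v,d
E
python3 - <<'E'
from fit import *
s=arm.read_state()
fit(load("s6"),s,nm="side")
w=load("w6");fit(w,s,nm="wrist")
# cap centre: red pixels in wrist
h=cv2.cvtColor(w["img"],cv2.COLOR_BGR2HSV);m=((h[...,0]<6)|(h[...,0]>170))&(h[...,1]>150)&(w["z_map"]>.05)
P=cloud(w)[m];T=(P-s["position"])@np.array(s["eef_rot"]);T=T[np.linalg.norm(T,axis=1)<.16];print("cap",len(T),T.min(0),T.max(0),T.mean(0))
E
```

```text
side 657 511 [ 0.0027 -0.0084  0.0268] angle in tool 36.79356049439835 t [-0.1054 -0.1019  0.0237  0.0301] d world [-0.8556 -0.0865  0.5103] p [0.4669 0.1736 0.2128]
wrist 8374 6610 [ 0.0016 -0.0052 -0.1594] angle in tool 10.68082117107855 t [-0.0992 -0.0169  0.0391  0.0433] d world [-0.9605 -0.2685  0.0727] p [0.4673 0.1727 0.2096]
cap 8322 [ 0.036  -0.0148 -0.0696] [ 0.0837  0.0151 -0.0378] [ 0.0634  0.0001 -0.0574]
```

Run:
```python
from h import *
w1=(mat(-.15,.03,.16),tool(0,15));w2=(mat(-.07,.02,.10),tool(0,30))
print(w1[0],rel(*w1));print(w2[0],rel(*w2,w1))
```

```text
[0.51597479 0.03472726 0.17134067] ([-29.2, -142.1, 31.4], [0.11, -8.98, 0.37])
[0.59647367 0.03517812 0.11117649] ([-61.7, -10.0, 78.7], [-0.0, -15.0, -0.0])
```

play_rows(
  targets=[
    [[-3, -15, 3], [0, -1, 0], 0],
    [[-7, -35, 8], [0, -2.5, 0], 0],
    [[-12, -60, 13], [0, -4, 0.1], 0],
    [[-17, -85, 19], [0, -5.5, 0.2], 0],
    [[-22, -110, 24], [0, -7, 0.3], 0],
    [[-27, -130, 29], [0, -8.5, 0.4], 0],
    [[-29, -142, 31], [0.1, -9, 0.4], 0],
    [[-29, -142, 31], [0.1, -9, 0.4], 0],
  ],
)

```text
t: 14.02
position: [0.5145, 0.0319, 0.1698]
eef_rot: [[-0.963, -0.1, 0.252], [-0.088, 0.994, 0.057], [-0.256, 0.033, -0.966]]
ft_force: [0.6, -0.1, -5.2]
gripper_width: 0.0558
finger_force: 30.0
```

play_rows(
  targets=[
    [[-7, -1, 9], [0, -2, 0], 0],
    [[-18, -3, 23], [0, -4.5, 0], 0],
    [[-32, -5, 40], [0, -8, 0], 0],
    [[-45, -7, 57], [0, -11, 0], 0],
    [[-56, -9, 71], [0, -13.5, 0], 0],
    [[-62, -10, 79], [0, -15, 0], 0],
    [[-62, -10, 79], [0, -15, 0], 0],
    [[-62, -10, 79], [0, -15, 0], 0],
  ],
)

```text
t: 14.68
position: [0.5965, 0.0393, 0.1084]
eef_rot: [[-0.863, -0.108, 0.493], [-0.073, 0.993, 0.089], [-0.5, 0.041, -0.865]]
ft_force: [-1.0, 1.1, -5.8]
gripper_width: 0.0555
finger_force: 30.0
```

Run:
```python
from fit import *
s=arm.read_state();print(s["joints"].round(1),s["t"],s["ft_force"],(np.array(s["position"])-MC)@RT)
c=grab("side");save(c,"s7");fit(c,s,nm="side")
for z in (.05,.03): print(rel(mat(-.0315,.02,z),tool(0,36.5)))
```

```text
[ 24.9  42.6 -44.4 129.5 121.6  29.  -25.2] 14.6833 [-0.9563  1.1122 -5.7774] [-0.0696  0.024   0.0971]
side 547 510 [ 0.0003 -0.0044  0.0169] angle in tool 37.336653958627956 t [-0.1061 -0.1002  0.0202  0.0269] d world [-0.9872 -0.0952  0.1283] p [0.5943 0.0392 0.1122]
([-10.3, -3.9, 60.9], [0.37, -6.76, -0.09])
([-0.4, -4.0, 78.3], [0.37, -6.76, -0.09])
```

play_rows(
  targets=[
    [[-4, -1, 15], [0.2, -2, 0], 0],
    [[-8, -3, 35], [0.4, -4.5, 0], 0],
    [[-10, -4, 52], [0.4, -6.8, 0], 0],
    [[-9, -4, 61], [0.4, -6.8, 0], 0],
    [[-6, -4, 68], [0.4, -6.8, 0], 0],
    [[-3.5, -4, 73], [0.4, -6.8, 0], 0],
    [[-3.5, -4, 73], [0.4, -6.8, 0], 0],
    [[-3.5, -4, 73], [0.4, -6.8, 0], 0],
  ],
)

```text
t: 15.4
position: [0.637, 0.0388, 0.051]
eef_rot: [[-0.797, -0.101, 0.596], [-0.064, 0.994, 0.084], [-0.601, 0.029, -0.799]]
ft_force: [-0.8, -0.0, -4.2]
gripper_width: 0.0554
finger_force: 30.0
```

Run:
```python
from fit import *
s=arm.read_state();print(s["joints"].round(1),s["t"],s["ft_force"],(np.array(s["position"])-MC)@RT)
c=grab("side");save(c,"s8");v,d=fit(c,s,nm="side")
R=np.array(s["eef_rot"]);p=s["position"]+R@np.array([0,v[0],v[1]]);D=R@d
print("d trolley",D@RT,"grasp axis in mat",(p-MC)@RT,"foot",(p-.103*D-MC)@RT)
print("needs",rel(mat(-.0315,.02,.027),tool(0,36.5)))
```

```text
[ 26.4  56.4 -48.2 130.1 138.9  46.2 -34.5] 15.4 [-0.7742 -0.0411 -4.1523] [-0.0295  0.0174  0.0398]
side 522 496 [ 0.0003 -0.0032  0.0139] angle in tool 36.7977322183174 t [-0.1021 -0.0956  0.015   0.0248] d world [-0.9961 -0.0876 -0.0024] p [0.635  0.0389 0.0536]
d trolley [-0.9999  0.0169 -0.0012] grasp axis in mat [-0.0314  0.0177  0.0424] foot [0.0716 0.0159 0.0425]
needs ([9.7, 2.7, 9.2], [-0.35, 0.41, 0.05])
```

play_rows(
  targets=[
    [[1.8, 0, 2.4], [0, 0, 0], 0],
    [[3.6, 0, 4.8], [0, 0, 0], 0],
    [[4.8, 0, 6.4], [0, 0, 0], 0],
    [[4.8, 0, 6.4], [0, 0, 0], 0],
    [[4.8, 0, 6.4], [0, 0, 0], 0],
  ],
)

```text
t: 15.87
position: [0.6367, 0.0388, 0.0422]
eef_rot: [[-0.797, -0.101, 0.596], [-0.063, 0.994, 0.084], [-0.601, 0.029, -0.799]]
ft_force: [0.2, 0.5, -4.8]
gripper_width: 0.0552
finger_force: 30.0
```

play_rows(
  targets=[
    [[0.6, 0, 0.8], [0, 0, 0], 0],
    [[0.6, 0, 0.8], [0, 0, 0], 0],
  ],
)

```text
t: 16.03
position: [0.6369, 0.0388, 0.0413]
eef_rot: [[-0.797, -0.101, 0.596], [-0.063, 0.994, 0.084], [-0.601, 0.029, -0.799]]
ft_force: [0.3, -0.0, -5.4]
gripper_width: 0.0556
finger_force: 30.0
```

play_rows(
  targets=[
    [[0.6, 0, 0.8], [0, 0, 0], 0],
    [[0.6, 0, 0.8], [0, 0, 0], 0],
  ],
)

```text
t: 16.2
position: [0.6371, 0.0389, 0.0407]
eef_rot: [[-0.796, -0.101, 0.597], [-0.063, 0.994, 0.084], [-0.602, 0.029, -0.798]]
ft_force: [-0.4, -0.7, -2.5]
gripper_width: 0.0553
finger_force: 30.0
```

play_rows(
  targets=[
    [[0, -3, 0], [0, 0, 0], 0],
    [[0, -7, 0], [0, 0, 0], 0],
    [[0, -11, 0], [0, 0, 0], 0],
    [[0, -15, 0], [0, 0, 0], 0],
    [[0, -18, 0], [0, 0, 0], 0],
    [[0, -18, 0], [0, 0, 0], 0],
    [[0, -18, 0], [0, 0, 0], 0],
  ],
)

```text
t: 16.78
position: [0.6391, 0.0195, 0.0399]
eef_rot: [[-0.796, -0.099, 0.597], [-0.062, 0.995, 0.082], [-0.602, 0.028, -0.798]]
ft_force: [-0.2, -0.3, -2.8]
gripper_width: 0.0556
finger_force: 30.0
```

Run:
```python
from fit import *
s=arm.read_state();print(s["joints"].round(1),s["t"],s["ft_force"],(np.array(s["position"])-MC)@RT)
c=grab("side");save(c,"s9");v,d=fit(c,s,nm="side")
R=np.array(s["eef_rot"]);p=s["position"]+R@np.array([0,v[0],v[1]]);D=R@d
print("d trolley",D@RT,"grasp axis in mat",(p-MC)@RT,"foot",(p-.103*D-MC)@RT)
q=(cloud(c)-MC)@RT;g=(c["z_map"]>.05)&(q[...,2]>.044)&(q[...,2]<.056)&(abs(q[...,0]-.02)<.04)&(q[...,1]<-.03)&(q[...,1]>-.08)
t=q[g];print("chock top",len(t),t.mean(0),cv2.minAreaRect((t[:,:2]*1000).astype(np.float32)) if len(t)>3 else 0)
```

```text
[ 28.5  57.8 -47.6 129.8 141.3  45.9 -33.9] 16.7833 [-0.1972 -0.2589 -2.7702] [-0.0294 -0.0024  0.0294]
side 453 436 [ 0.0004 -0.0033  0.0144] angle in tool 36.66700557126096 t [-0.1023 -0.0979  0.0178  0.0514] d world [-0.9964 -0.0842 -0.0053] p [0.637  0.0196 0.0426]
d trolley [-0.9998  0.0202 -0.0043] grasp axis in mat [-0.0314 -0.002   0.032 ] foot [ 0.0716 -0.0041  0.0325]
chock top 90 [ 0.017  -0.0454  0.0505] ((19.35047149658203, -42.78443908691406), (25.186664581298828, 77.66900634765625), 89.71932220458984)
```

Within about 3 mm of contact, so I ease in with small steps and watch the force.

play_rows(
  targets=[
    [[0, -0.6, 0], [0, 0, 0], 0],
    [[0, -1.2, 0], [0, 0, 0], 0],
    [[0, -1.2, 0], [0, 0, 0], 0],
  ],
)

```text
t: 17.08
position: [0.639, 0.02, 0.04]
eef_rot: [[-0.796, -0.101, 0.596], [-0.063, 0.994, 0.084], [-0.601, 0.029, -0.798]]
ft_force: [1.1, -0.7, -3.1]
gripper_width: 0.0554
finger_force: 30.0
```

play_rows(
  targets=[
    [[0, -0.8, 0], [0, 0, 0], 0],
    [[0, -0.8, 0], [0, 0, 0], 0],
    [[0, -0.8, 0], [0, 0, 0], 0],
  ],
)

```text
t: 17.33
position: [0.6389, 0.0197, 0.04]
eef_rot: [[-0.797, -0.102, 0.596], [-0.064, 0.994, 0.085], [-0.601, 0.03, -0.798]]
ft_force: [0.5, 0.4, -2.6]
gripper_width: 0.0555
finger_force: 30.0
```

play_rows(
  targets=[
    [[0, -0.6, 0], [0, 0, 0], 0],
    [[0, -0.6, 0], [0, 0, 0], 0],
    [[0, -0.6, 0], [0, 0, 0], 0],
  ],
)

```text
t: 17.58
position: [0.6389, 0.019, 0.0399]
eef_rot: [[-0.797, -0.102, 0.596], [-0.064, 0.994, 0.085], [-0.601, 0.03, -0.799]]
ft_force: [0.2, 0.9, -1.4]
gripper_width: 0.0554
finger_force: 30.0
```

play_rows(
  targets=[
    [[0, -0.7, 0], [0, 0, 0], 0],
    [[0, -0.7, 0], [0, 0, 0], 0],
    [[0, -0.7, 0], [0, 0, 0], 0],
  ],
)

```text
t: 17.83
position: [0.639, 0.0181, 0.0399]
eef_rot: [[-0.797, -0.102, 0.596], [-0.063, 0.994, 0.085], [-0.601, 0.03, -0.799]]
ft_force: [-0.5, 1.7, -1.9]
gripper_width: 0.0555
finger_force: 30.0
```

play_rows(
  targets=[
    [[0, -0.7, 0], [0, 0, 0], 0],
    [[0, -0.7, 0], [0, 0, 0], 0],
    [[0, -0.7, 0], [0, 0, 0], 0],
  ],
)

```text
t: 18.08
position: [0.6391, 0.0171, 0.0399]
eef_rot: [[-0.797, -0.101, 0.596], [-0.063, 0.994, 0.084], [-0.601, 0.029, -0.799]]
ft_force: [-1.0, 1.9, -0.6]
gripper_width: 0.0555
finger_force: 30.0
```

play_rows(
  targets=[
    [[0, -0.6, 0], [0, 0, 0], 0],
    [[0, -0.6, 0], [0, 0, 0], 0],
    [[0, -0.6, 0], [0, 0, 0], 0],
  ],
)

```text
t: 18.33
position: [0.6392, 0.0164, 0.0398]
eef_rot: [[-0.797, -0.101, 0.596], [-0.063, 0.994, 0.084], [-0.601, 0.029, -0.799]]
ft_force: [-0.5, 1.6, 0.2]
gripper_width: 0.0556
finger_force: 30.0
```

Run:
```python
from fit import *
s=arm.read_state();print(s["joints"].round(1),s["t"],s["ft_force"],(np.array(s["position"])-MC)@RT)
c=grab("side");save(c,"s10");v,d=fit(c,s,nm="side");w=grab("wrist")
R=np.array(s["eef_rot"]);p=s["position"]+R@np.array([0,v[0],v[1]]);D=R@d
print("d trolley",D@RT,"grasp axis in mat",(p-MC)@RT,"foot",(p-.103*D-MC)@RT)
cv2.imwrite("pics/s10.png",np.hstack([cv2.resize(c["img"][170:290,250:410],(400,300),interpolation=cv2.INTER_CUBIC),cv2.resize(w["img"],(400,300))]))
```

```text
[ 29.   57.8 -47.5 129.7 141.6  45.4 -33.6] 18.3333 [-0.4551  1.5987  0.2395] [-0.0296 -0.0055  0.0294]
side 451 425 [ 0.0005 -0.0035  0.018 ] angle in tool 36.9307056598261 t [-0.1011 -0.0978  0.0189  0.0544] d world [-0.9965 -0.083  -0.0003] p [0.6371 0.0166 0.0426]
d trolley [-0.9998  0.0216  0.0007] grasp axis in mat [-0.0316 -0.0051  0.0322] foot [ 0.0713 -0.0073  0.0321]
```

View pics/s10.png

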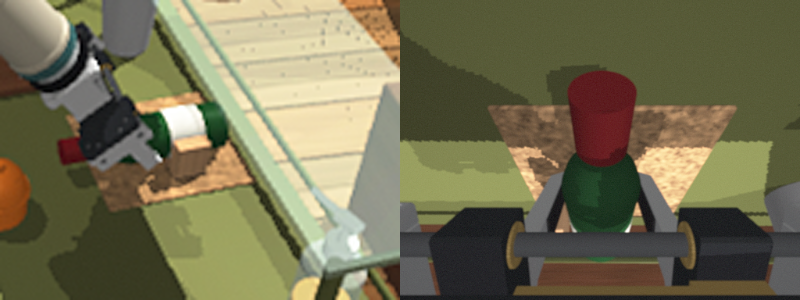

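The left crop shows the bottle lying on the mat, foot under the glass at (215,125), against the chock at (195,165); the fingers at (150,155) are clear of the chock. Force changes on y and z both point to about 3.4 N on the ramp. One more small push, then I hold.

play_rows(
  targets=[
    [[0, -0.5, 0], [0, 0, 0], 0],
    [[0, -0.5, 0], [0, 0, 0], 0],
    [[0, -0.5, 0], [0, 0, 0], 0],
    [[0, -0.5, 0], [0, 0, 0], 0],
    [[0, -0.5, 0], [0, 0, 0], 0],
  ],
)

```text
t: 18.85
position: [0.6393, 0.016, 0.0398]
eef_rot: [[-0.797, -0.101, 0.596], [-0.063, 0.994, 0.084], [-0.601, 0.029, -0.798]]
ft_force: [-0.7, 3.2, 0.2]
gripper_width: 0.0551
finger_force: 30.0
```

play_rows(
  targets=[
    [[0, -0.3, 0], [0, 0, 0], 0.65],
    [[0, -0.3, 0], [0, 0, 0], 0.75],
    [[0, -0.3, 0], [0, 0, 0], 0.85],
    [[0, -0.3, 0], [0, 0, 0], 0.85],
    [[0, -0.3, 0], [0, 0, 0], 0.85],
    [[0, -0.3, 0], [0, 0, 0], 0.85],
  ],
)

```text
t: 19.35
position: [0.6394, 0.0153, 0.0397]
eef_rot: [[-0.797, -0.1, 0.596], [-0.063, 0.995, 0.083], [-0.601, 0.029, -0.799]]
ft_force: [-0.3, 0.5, -0.5]
gripper_width: 0.0798
finger_force: 0.0
```

Run:
```python
from fit import *
s=arm.read_state();print(s["t"],s["ft_force"],s["gripper_width"])
c=grab("side");save(c,"s11");v,d=fit(c,s,nm="side")
R=np.array(s["eef_rot"]);p=s["position"]+R@np.array([0,v[0],v[1]]);D=R@d
print("d trolley",D@RT,"grasp axis in mat",(p-MC)@RT,"foot",(p-.103*D-MC)@RT)
```

```text
19.35 [-0.3082  0.4752 -0.5302] 0.07978169731640138
side 447 428 [ 0.0011 -0.0029  0.007 ] angle in tool 36.885891837938416 t [-0.1004 -0.0983  0.0048  0.0553] d world [-0.9956 -0.0934 -0.0014] p [0.6376 0.0161 0.0421]
d trolley [-0.9999  0.0112 -0.0001] grasp axis in mat [-0.0313 -0.0056  0.0316] foot [ 0.0717 -0.0068  0.0317]
```

The bottle stays put. Now I back out along the tool axis.

play_rows(
  targets=[
    [[0, 0, -5], [0, 0, 0], 0.85],
    [[0, 0, -15], [0, 0, 0], 0.85],
    [[0, 0, -30], [0, 0, 0], 0.85],
    [[0, 0, -55], [0, 0, 0], 0.85],
    [[0, 0, -85], [0, 0, 0], 0.85],
    [[0, 0, -110], [0, 0, 0], 0.85],
    [[0, 0, -120], [0, 0, 0], 0.85],
    [[0, 0, -120], [0, 0, 0], 0.85],
    [[0, 0, -120], [0, 0, 0], 0.85],
    [[0, 0, -120], [0, 0, 0], 0.85],
    [[0, 0, -120], [0, 0, 0], 0.85],
    [[0, 0, -120], [0, 0, 0], 0.85],
  ],
)

```text
t: 20.4
position: [0.568, 0.0058, 0.1346]
eef_rot: [[-0.797, -0.101, 0.595], [-0.062, 0.994, 0.085], [-0.6, 0.03, -0.799]]
ft_force: [-0.7, 0.1, 0.0]
gripper_width: 0.0801
finger_force: 0.0
```

Run:
```python
from fit import *
s=arm.read_state();print(s["t"],s["position"])
old=load("s11")
c=grab("side");save(c,"s12")
# bottle body fit with the old reference pose as anchor
s2=dict(s);s2["position"]=np.array([.6394,.0153,.0397]);v,d=fit(c,s2,nm="side")
R=np.array(s["eef_rot"]);p=s2["position"]+R@np.array([0,v[0],v[1]]);D=R@d
print("d trolley",D@RT,"axis in mat",(p-MC)@RT,"foot",(p-.103*D-MC)@RT)
w=grab("wrist");q=(cloud(w)-MC)@RT
g=(w["z_map"]>.05)&(q[...,2]>.045)&(q[...,2]<.056)&(abs(q[...,0]-.02)<.04)&(q[...,1]<-.034)&(q[...,1]>-.08);t=q[g]
print("chock top",len(t),t.mean(0),cv2.minAreaRect((t[:,:2]*1000).astype(np.float32)))
cv2.imwrite("pics/s12.png",np.hstack([cv2.resize(c["img"][170:290,250:410],(400,300),interpolation=cv2.INTER_CUBIC),cv2.resize(w["img"],(400,300))]))
```

```text
20.4 [0.568  0.0058 0.1346]
side 763 631 [ 0.0017 -0.0033  0.0199] angle in tool 36.83765567035547 t [-0.101  -0.0971  0.0255  0.0339] d world [-0.9967 -0.0808 -0.0007] p [0.6373 0.0167 0.0424]
d trolley [-0.9997  0.0238  0.0003] axis in mat [-0.0315 -0.0049  0.0319] foot [ 0.0715 -0.0074  0.0319]
chock top 358 [ 0.0131 -0.0471  0.0485] ((16.637067794799805, -47.436241149902344), (40.12494659423828, 17.75654411315918), 0.7460286021232605)
```

View pics/s12.png

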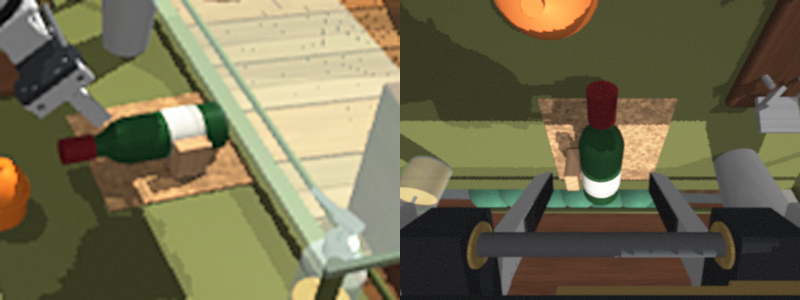

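The bottle lies at rest against the ramp, with foot at (215,120) and neck at (75,150) in the left crop. The measured offset from chock to bottle is about 41 mm, and the gripper is clear.

```bash
python3 -c "
from rig import arm
print(arm.close_job())"
```

```text
the job is handed in; nothing more can be done
None
```

I stood the chock on the mat with its ramp uphill and laid the bottle against it. The bottle pressed the ramp with about 3 N before I let go, and it stayed put. The job was handed in at about 20 s with the gripper clear; no verdict was returned.

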